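# Extend the telescopic griddle brush and take it up off its rest

### The arm

A 6-joint arm with a two-finger parallel gripper is mounted at the origin on a cart in front of the work surface, level with it; the furniture and walls round the work are solid. World frame = base frame: x ahead of the robot, y to its left, z up, the work surface at z = 0. Lengths are in mm, angles in rad, forces in N, time in s.
With the tool pointing down it reaches from about 300 to 775 mm from the base axis. Payload 14.6 kg.
Tool frame: the origin (TCP) lies between the finger pads; the fingertips stand 22 mm ahead of it and the grasp point (between the pads) lies 3 mm ahead of it (manip.tcp_to_tips is the distance from the TCP to the fingertips, in mm); y points along the fingers, z is the direction in which the jaws open and shut, and the axes are right-handed (so a half turn about y gives the same grasp; the last joint's range is limited). The gripper opens to 94 mm and grips with 3 to 60 N. Pads are 16 mm wide; open, the fingers measure 119 mm over their backs; the gripper's body (75 mm by 177 mm) begins 78 mm behind the grasp point.
Start: joints at [-1.316, 0.3, 1.521, -0, 1.321, -0.067], TCP at [173.944, -521.759, 227.446] pointing down, gripper open.
Joint ranges: [-3.03, 3.03], [-0.79, 2.21], [0.23, 2.52], [-1.04, 4.18], [0, 3.07], [-2.55, 2.55]. Speed limits (rad/s): [2.22, 2.22, 2.57, 3.14, 3.14, 3.14].

### API

Orientations are given as [roll, pitch, yaw] about the fixed x, y, z axes, in that order (R = Rz(yaw) Ry(pitch) Rx(roll)).
In Python, from cell import manip gives the robot as it stands.
- The arm moves only by the shell command python3 -m jog 'ROWS' [OPENING] [FORCE]. ROWS is JSON, one flat list of numbers, 6 for each row, row after row: the shift along the tool's x, y, z in mm, then the turn, a rotation vector about the tool's x, y, z in degrees. A call has 1 to 10 rows; each row is the pose to reach, as a shift and turn from the pose commanded when the call began, along the tool's axes at that moment; what a row does not reach only later rows make up. A row lasts 1/12 s, in which the tool goes at most 41.7 mm and 7.16 degrees, less where a joint would pass 70% of its speed; a pose out of reach is approached as far as the arm can. A call with a gripper value outside its range is refused whole. OPENING is the finger opening in mm, from 0 to 94, set as the call begins (- or left out, the last holds). The fingers move at their own pace and stop on an object; FORCE is the grip in N (left out, the last holds). Time passes only in rows, so rows that repeat a pose let the fingers close. It gives the time, the measured TCP pose, the force and the opening at its end, in the units of the state.
- manip.read_state(): the state, without advancing time (a new reading comes with each control period).
- manip.camera(name): name is "scene" or "top" or "wrist"; returns a dict with "img" (420x560x3 uint8, red, green, blue), "intrinsics" (3x3 intrinsics, pixels), "origin" and "orientation" of the camera in the world. Camera axes: x right, y down, z forward; pixel columns grow to the right and rows downward; lengths in mm; the calibration is good to about 2 mm. A picture is of the moment at which its call begins. There is no depth.
- manip.sign_off(): hands the job in, once; it reports no verdict.
Trained networks look in a picture, given as the dict that the camera call returned (one of the last four; its "shot" number tells which), for a name from the list of things; names that differ only in an ending like _2 or _b are one class to them, and where a whole thing is asked for, a point or a joint stands for the part that bears it (a point fixed in the world has none). Each returns a list of dicts, best first, with "score" (0 to 1); they miss things now and then, are a little off and sometimes report something else, mostly with a low value. They report only what shows in the picture. A call takes as long as a camera call.
- manip.masks_of(thing, picture): "pixels" (420x560 bool, what is visible of it) and "xy" ([column, row] in pixels, amid what is visible of it).
- manip.tip_of(thing, picture): "xy" ([column, row] in pixels: a listed point, or the origin of a listed thing).
The state is a dict: "clock": time; "joints": joint angles; "qd": joint speeds; "effort": joint torques, N m; "eef_pos": TCP position; "eef_rot": TCP orientation; "wrist_force": force on the tool from outside, world axes, zero at the start; "moment": the same for the moment, N m; "finger_gap": finger opening in mm.
Only numpy, scipy, OpenCV 4.12 (cv2) and the standard library are available. Lean on these libraries where they do the work, as an engineer would, in place of code of your own. Each camera call takes 0.05 s, during which the arm holds its last target.

### The job

The griddle is due for scrubbing, and the brush must be long enough to keep the hand off the heat: squeeze the button on the collar of the telescopic brush, pull the sleeve with the brush head out to its second and last stop (the ring on the peg holds the grip end meanwhile), and let the button snap out so that it locks there. Then take the brush by a place that leaves the button out, lift it up off the peg and out of the fork, and finish while holding it still, level and locked, clear above the peg and fork; do not put it down or let it go. Leave the other things on the worktop where they are.

Things in the scene. Friction and masses are not known exactly. Their poses are not given: they have to be found in the camera images.
- rest: Parking rest of the griddle brush, on the hob, fixed: steel foot plate 75 x 375 mm, 5 mm thick, long side along the rest's y axis; origin under the plate's centre, z up. At y = +150 mm stands the peg post, at y = -155 mm the wire fork; the brush lies over both.
- rest_peg_tip (a point): Tip of the rest's peg, 86 mm above the hob: an upright pin of 10 mm diameter over a 36 mm shoulder disc (top 61.5 mm above the hob) on which the brush's ring lies. After a pull the ring bears on the peg's side; it comes off without binding if the brush is first eased back a few mm towards the peg, to the middle of the ring's play, and lifted level.
- rest_fork (a point): The rest's wire fork, at the height of the brush's axis (64 mm above the hob). It carries the brush's aluminium tube from below; its wires rise beside the tube to 80 mm above the hob, 53 mm apart outside. The tube lies in it loosely, slides through it freely and lifts straight up out of it.
- brush: Telescopic griddle brush (loose, about 0.28 kg), grip section. Origin: centre of the wire hanging ring (inner diameter 26 mm, bar 5 mm) lying flat over the peg with up to 8 mm play, 64 mm above the hob. z up; the brush's axis runs level from the ring along -y: black grip, 27 mm thick, 21 to 110 mm from its centre; then a steel rod, 14 mm thick, which goes into the sleeve.
- brush_collar (a point): Centre of the grey collar, on the brush's axis, moves with the sleeve; pushed in, 131 mm from the ring. 38 mm long, 28 mm high, 32 mm across its upright side faces (28 mm long, between end ridges 36 mm across). In the middle of its face towards the brush's -x axis (the robot's side) a round steel button, 16 mm wide, stands 6 mm proud: squeezing the collar there across the brush pushes it in.
- brush_tube (a point): Point on the axis of the sleeve's bare aluminium tube (20 mm thick), 44 mm beyond the collar's centre, moves with the sleeve. The tube runs from 19 to 177 mm beyond the collar's centre. With the sleeve at the second stop this point is within 20 mm of the brush's balance point, 40 mm before the fork: it can be gripped here across the brush without touching the button.
- brush_head (a point): Centre of the brush head on the axis, 216 mm beyond the collar's centre: a black block 100 mm wide (across the brush), 44 mm long, with steel bristles down to 29 mm below the axis and an upright scraper blade on its far end.
- brush_sleeve (a joint): How far the sleeve (collar, tube and head) is pulled out along the brush's axis, away from the ring, in m: 0 pushed in, first stop 0.045, second and last stop 0.090 (travel ends at 0.091). It slides with about 2 N of friction while the button is in; with the button out in a stop's hole it is locked but for 2 to 3 mm of play.
- brush_button (a joint): How far the spring button is pushed in, in m: 0 out, 0.006 fully in. It takes about 2 N to start and 5.5 N to push fully in. Pushed 3 mm or more it frees the sleeve. Let go between two stops it stays about 2.5 mm in and snaps out when the sleeve comes to the next stop.
- tongs: Steel spring tongs lying on the worktop, 232 x 43 x 30 mm; a bystander. Origin under the centre.
- turner: Slotted turner with a black handle, lying, 279 x 75 x 24 mm; a bystander. Origin under the centre.
- spoon: Steel spoon, lying, 184 x 38 x 15 mm; a bystander. Origin under the centre.
- shaker: Steel shaker, 55 mm wide, 86 mm high; a bystander behind the work. Origin under the centre.

How it is judged (in metres and radians):
On the way, in this order (a step that is already met when the one before it is completed fails the run):
1. the button is pressed in and the sleeve pulled past its first stop (value of joint brush_button above 0.0018 m and value of joint brush_sleeve above 0.05 m), for 0.05 s.
2. the sleeve is at its second stop and the button has snapped out, locking it (value of joint brush_sleeve above 0.0865 m and value of joint brush_button below 0.0018 m), for 0.2 s.
At the end, for the whole second after the job is handed in: Sleeve locked at the second stop (over 86.5 mm, button out to 1.8 mm); brush held by the fingers (over 1.5 N), off the rest, ring over 100 mm and head over 95 mm above the hob, level to 0.35 rad, still (0.05 m/s, 0.3 rad/s); bystanders moved under 40 mm (all of step 2 and contact force between the fingers and brush above 1.5 N and contact force between brush and rest below 0.05 N and height (world z) of brush_ring above 0.1 m and height (world z) of brush_head above 0.095 m and angle between brush's own z axis and vertical below 0.35 rad and linear speed of brush below 0.05 m/s and angular speed of brush below 0.3 rad/s and distance of each of tongs, turner, spoon, shaker from where it was at the start of the episode below 0.04 m); the arm keeps its last pose, push and grip.
It fails at once if a bystander (tongs, turner, spoon or shaker) is moved by 40 mm or more (distance of any of tongs, turner, spoon, shaker from where it was at the start of the episode above 0.04 m).
It fails at once if the brush is dropped or knocked down onto the worktop (its ring below 40 mm or its head below 35 mm) (height (world z) of brush_ring below 0.04 m or height (world z) of brush_head below 0.035 m).
It also fails if it takes over 48 s, if anything falls off the work surface, if the arm or the gripper's body presses on something with over 40 N, if the wrist force passes 120 N, or if a joint passes its speed limit or range.

## Working session

There is one attempt and no reset: what is moved stays moved. The work goes in short steps, Python scripts to look and compute and a shell command to move; the robot and the scene stay as the last step left them, time stands still between calls to the robot, and variables do not carry over. Pictures are saved under pics/ and viewed, and the job is handed in when it is done.

```bash
ls; mkdir -p pics; cat > h.py <<'E'
import numpy as np, cv2
from cell import manip
from scipy.spatial.transform import Rotation as Rn
def R_of(o):
    o=np.array(o,float)
    return o if o.shape==(3,3) else Rn.from_euler('xyz',o).as_matrix()
def ray(p,xy):
    d=np.linalg.inv(np.array(p['intrinsics']))@np.array([xy[0],xy[1],1.0])
    return np.array(p['origin'],float),R_of(p['orientation'])@d
def atz(p,xy,z):
    o,d=ray(p,xy); return o+d*(z-o[2])/d[2]
def tri(pairs):
    A=np.zeros((3,3));b=np.zeros(3)
    for p,xy in pairs:
        o,d=ray(p,xy);d=d/np.linalg.norm(d);M=np.eye(3)-np.outer(d,d);A+=M;b+=M@o
    return np.linalg.solve(A,b)
def save(p,n): cv2.imwrite('pics/'+n,cv2.cvtColor(p['img'],cv2.COLOR_RGB2BGR))
E
python3 - <<'E'
from h import *
s=manip.read_state(); print(s)
ps={n:manip.camera(n) for n in ('scene','top')}
for n,p in ps.items():
    save(p,n+'0.png'); print(n,np.array(p['origin']),np.array(p['orientation']))
hs={'rest_peg_tip':86,'rest_fork':64,'brush':64,'brush_collar':64,'brush_tube':64,'brush_head':64,'rest':0,'tongs':0,'turner':0,'spoon':0,'shaker':0}
for t,z in hs.items():
    pr=[]
    for n,p in ps.items():
        r=manip.tip_of(t,p)
        if r: print(t,n,round(r[0]['score'],2),np.round(r[0]['xy'],1),np.round(atz(p,r[0]['xy'],z),1)); pr.append((p,r[0]['xy']))
    if len(pr)==2: print('   tri',tri(pr).round(1))
E
```

```text
pics
{'clock': 0.0, 'joints': array([-1.31557614e+00,  3.00472296e-01,  1.52157957e+00, -3.37471211e-05,
        1.32070259e+00, -6.66123990e-02]), 'qd': array([ 3.63424890e-04, -2.25245760e-03,  2.31185690e-04, -1.99209512e-03,
       -2.18332165e-03,  7.78951295e-05]), 'effort': array([-1.40032909e-03, -5.31808019e+01, -3.52734518e+01,  7.07320590e-02,
        2.44048942e-02, -1.07267044e-04]), 'eef_pos': array([ 173.89080115, -521.5361209 ,  226.88630244]), 'eef_rot': array([-1.57195772e+00,  4.47177341e-05, -2.81975172e+00]), 'wrist_force': array([ 0.02640666, -0.23693534, -0.95961248]), 'moment': array([-0.04386163, -0.01258317, -0.00735658]), 'finger_gap': 93.82088185894563}
scene [ 98.57797859 804.07902148 649.04584316] [-2.13925102  0.01856817 -2.62796182]
top [ 383.35211801   31.48426319 1272.47140506] [-3.01669319  0.03086773 -1.57093172]
rest_peg_tip scene 0.78 [251.  277.4] [478.3 288.8  86. ]
rest_peg_tip top 0.88 [187.1 236.3] [488.4 287.9  86. ]
   tri [484.9 286.6  82.3]
rest_fork scene 0.63 [299.7 211.4] [523.5 -22.2  64. ]
brush scene 0.74 [252.  282.1] [482.9 280.3
[... 443 characters left out ...]
  224.1] [520.2 -53.4  64. ]
   tri [517.  -52.4  84.3]
rest scene 0.79 [279.5 268.3] [492.  147.9   0. ]
rest top 0.8 [252.1 237.4] [492.6 132.8   0. ]
   tri [496.3 135.1 -11.8]
tongs scene 0.62 [290.5 330.8] [373.  309.5   0. ]
tongs top 0.47 [188.7 281.7] [376.  299.5   0. ]
   tri [376.5 301.8  -9.8]
turner scene 0.75 [350.  249.4] [365.4  -6.8   0. ]
turner top 0.61 [298.3 284.3] [369.3  11.1   0. ]
   tri [364.9   9.7  11.9]
spoon scene 0.66 [357.5 200.9] [ 436.5 -253.5    0. ]
spoon top 0.88 [394.1 255.7] [ 443.5 -239.9    0. ]
   tri [ 438.  -240.2    7. ]
shaker scene 0.91 [232.4 219.9] [725.3  22.8   0. ]
shaker top 0.95 [292.3 151.5] [725.5  25.2   0. ]
   tri [724.5  24.8   1.6]
```

```bash
python3 - <<'E'
import cv2
for n in('scene0','top0'):
    i=cv2.imread(f'pics/{n}.png')
    i=i[170:345,130:430]
    cv2.imwrite(f'pics/{n}z.png',cv2.resize(i,None,fx=2.6,fy=2.6,interpolation=cv2.INTER_CUBIC))
E
```

```text
(no output)
```

View pics/scene0.png

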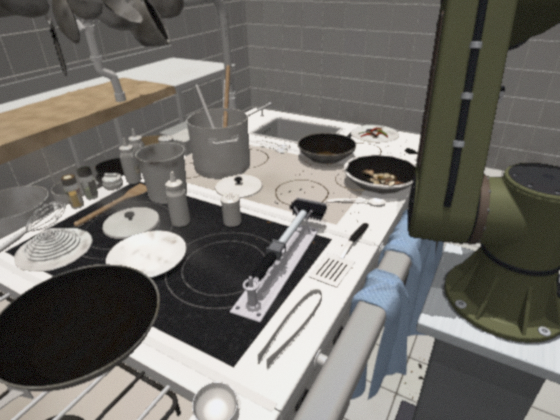

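View pics/top0z.png

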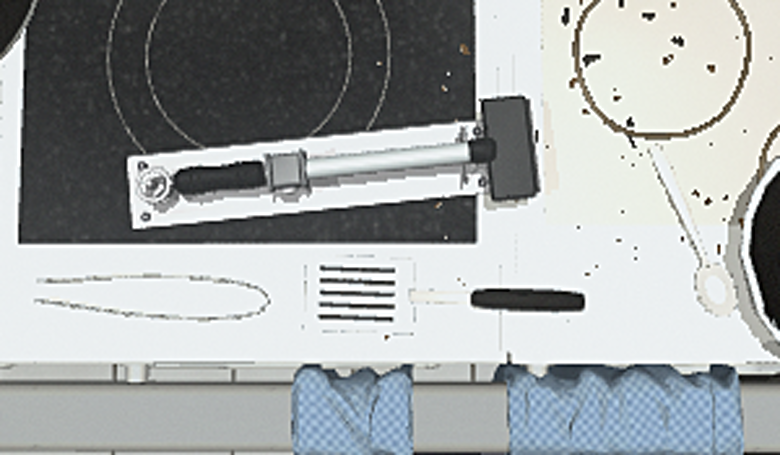

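```bash
cat >> h.py <<'E'
def plan(pos,yaw,s=None):
    "shift (tool axes) & rotvec to a pointing-down pose with tool z at angle yaw (world)"
    s=s or manip.read_state()
    R=R_of(s['eef_rot']); d=np.array(pos)-s['eef_pos']
    z=np.array([np.cos(yaw),np.sin(yaw),0]); y=np.array([0,0,-1.]); x=np.cross(y,z)
    T=np.column_stack([x,y,z])
    print('shift',(R.T@d).round(1),'turn',np.degrees(Rn.from_matrix(R.T@T).as_rotvec()).round(2))
E
python3 - <<'E'
from h import *
plan((490,155,235),0.12)
E
```

```text
shift [-513.9   -7.6 -542.1] turn [  0.   -78.44   0.  ]
```

```bash
python3 -m jog '[-40,-10,-42,0,-7,0, -80,-10,-84,0,-14,0, -110,-10,-116,0,-21,0, -138,-10,-146,0,-28,0, -166,-10,-175,0,-35,0, -194,-10,-205,0,-42,0, -222,-10,-234,0,-49,0, -250,-10,-264,0,-56,0, -278,-10,-293,0,-63,0, -306,-10,-323,0,-70,0]'; python3 - <<'E'
from h import *
plan((490,155,235),0.12)
E
```

```text
clock: 2.03
eef_pos: [350.2, -142.9, 237.8]
eef_rot: [-1.57, -0.0, -1.592]
wrist_force: [1.0, -1.3, -0.2]
finger_gap: 93.9
shift [-300.8    2.8  133.3] turn [-0.05 -8.11  0.03]
```

```bash
python3 -m jog '[-30,0,13,0,-1,0, -60,0,27,0,-2,0, -90,0,40,0,-3,0, -120,0,53,0,-4,0, -150,0,67,0,-5,0, -180,0,80,0,-6,0, -210,0,93,0,-7,0, -240,0,106,0,-8,0, -270,0,120,0,-8,0, -301,0,133,0,-8,0]'; python3 -m jog '[0,0,0,0,0,0,0,0,0,0,0,0,0,0,0,0,0,0]'; python3 - <<'E'
from h import *
p=manip.camera('wrist'); save(p,'w1.png'); print(p['origin'],p['orientation'])
t=manip.camera('top'); save(t,'t1.png')
for n in ['rest_peg_tip','rest_fork','brush','brush_collar','brush_tube','brush_head']:
    z=86 if 'peg' in n else 64
    for q in (p,t):
        r=manip.tip_of(n,q)
        if r: print(n,round(r[0]['score'],2),np.round(r[0]['xy'],1),atz(q,r[0]['xy'],z).round(1))
E
```

```text
clock: 2.87
eef_pos: [491.6, 154.1, 237.5]
eef_rot: [-1.571, -0.0, -1.458]
wrist_force: [0.1, -0.2, 1.0]
finger_gap: 93.9
clock: 3.12
eef_pos: [490.8, 152.1, 237.3]
eef_rot: [-1.571, -0.0, -1.458]
wrist_force: [0.0, -0.9, 0.1]
finger_gap: 94.3
[483.27071291 219.84472152 394.18646037] [2.90177060e+00 1.34214131e-04 1.11812771e-01]
rest_peg_tip 0.85 [286.4  66.1] [479.4 289.6  86. ]
rest_peg_tip 0.56 [187.3 238.5] [482.9 287.3  86. ]
rest_fork 0.9 [310.1 228.7] [508.6 -18.4  64. ]
brush 0.89 [290.3  74.8] [484.1 286.9  64. ]
brush_collar 0.57 [283.7 200.1] [492.3 154.6  64. ]
brush_tube 0.67 [286.6 233.9] [500.2 114.7  64. ]
brush_tube 0.82 [253.3 232.8] [498.7 124.8  64. ]
brush_head 0.97 [281.2 358.6] [512.9 -56.8  64. ]
brush_head 0.56 [326.4 225.3] [517.1 -59.4  64. ]
```

View pics/w1.png

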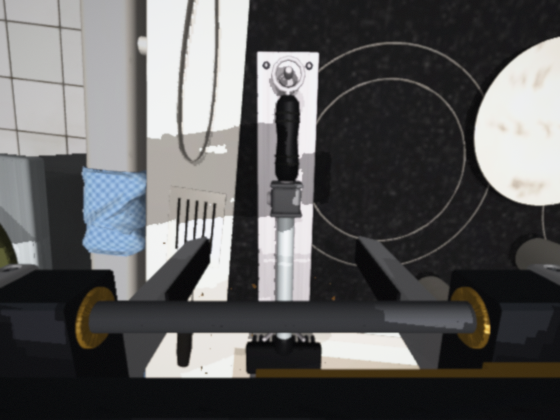

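```bash
python3 - <<'E'
import cv2
i=cv2.imread('pics/w1.png')
a=cv2.resize(i[45:245,235:335],None,fx=4,fy=3,interpolation=cv2.INTER_CUBIC)
b=cv2.resize(i[180:380,235:335],None,fx=4,fy=3,interpolation=cv2.INTER_CUBIC)
import numpy as np
cv2.imwrite('pics/w1z.png',np.hstack([a,b]))
E
```

```text
(no output)
```

View pics/w1z.png

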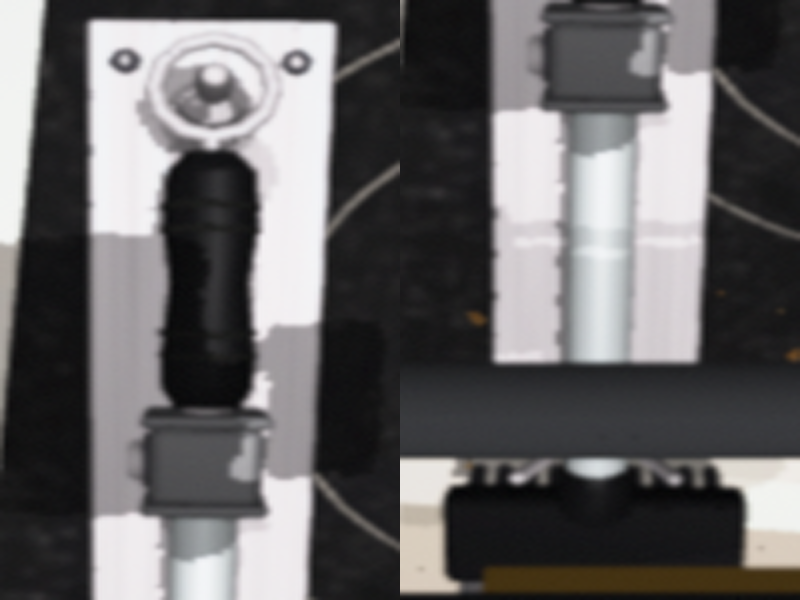

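```bash
python3 - <<'E'
from h import *
p=manip.camera('wrist')
for xy,z in [((288.25,75),64),((287.75,138),66),((286.5,199),76),((284.6,263),66),((284,336),66),((283.75,346),74),((287.75,69),86),((269,196),64)]:
    print(xy,atz(p,xy,z).round(1))
s=manip.read_state();print(s['eef_pos'])
E
```

```text
(288.25, 75) [482.4 286.9  64. ]
(287.75, 138) [489.2 223.9  66. ]
(286.5, 199) [495.2 158.9  76. ]
(284.6, 263) [502.3  79.1  66. ]
(284, 336) [512.9 -20.8  66. ]
(283.75, 346) [513.5 -29.3  74. ]
(287.75, 69) [481.4 287.7  86. ]
(269, 196) [475.4 157.8  64. ]
[491.07853188 152.46533893 237.43385946]
```

```bash
python3 - <<'E'
from h import *
plan((495.2,157,67),0.098)
E
```

```text
shift [ -4.  170.4   4.6] turn [0.   0.82 0.  ]
```

```bash
python3 -m jog '[-2,10,2,0,0.8,0, -4,35,4.5,0,0.8,0, -4,60,4.5,0,0.8,0, -4,80,4.5,0,0.8,0, -4,100,4.5,0,0.8,0, -4,110,4.5,0,0.8,0, -4,110,4.5,0,0.8,0]' 70; python3 - <<'E'
from h import *
p=manip.camera('wrist'); save(p,'w2.png')
for xy,n in []: pass
for n in ['brush','brush_collar','brush_tube','rest_peg_tip']:
    r=manip.tip_of(n,p)
    if r: print(n,round(r[0]['score'],2),np.round(r[0]['xy'],1),atz(p,r[0]['xy'],86 if 'peg' in n else 64).round(1))
plan((495.2,157,67),0.098)
i=cv2.imread('pics/w2.png'); cv2.imwrite('pics/w2z.png',cv2.resize(i[:,140:420],None,fx=1.42,fy=1.42))
E
```

```text
clock: 4.45
eef_pos: [494.1, 156.8, 125.0]
eef_rot: [-1.575, -0.001, -1.473]
wrist_force: [0.4, -0.4, -0.0]
finger_gap: 69.9
brush 0.67 [280.6  31.2] [479.4 294.7  64. ]
brush_collar 0.77 [279.7 232.4] [492.1 155.7  64. ]
brush_tube 0.97 [280.  282.1] [496.3 113.8  64. ]
rest_peg_tip 0.63 [282.7  32.5] [481.6 287.1  86. ]
shift [ 0.1 61.6 -0.6] turn [-0.11  0.02 -0.02]
```

View pics/w2.png

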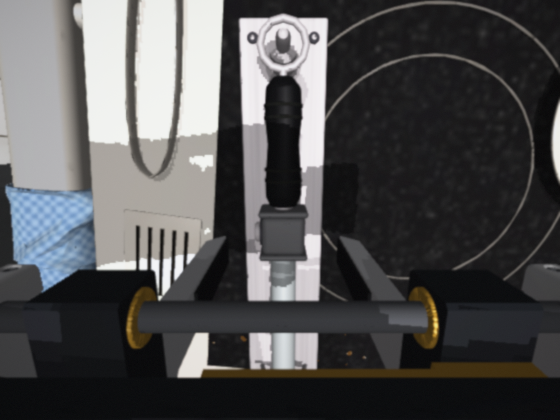

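```bash
python3 -m jog '[0,15,0,0,0,0, 0,30,0,0,0,0, 0.5,45,0,0,0,0, 0.5,55,0,0,0,0, 0.5,61,0,0,0,0, 0.5,61.5,0,0,0,0, 0.5,61.5,0,0,0,0]' 70; python3 - <<'E'
from h import *
p=manip.camera('wrist'); save(p,'w3.png')
p=manip.camera('scene'); cv2.imwrite('pics/s3.png',cv2.cvtColor(cv2.resize(p['img'][170:330,180:380],None,fx=4,fy=3.7,interpolation=2),4))
E
```

```text
clock: 5.28
eef_pos: [495.4, 156.5, 66.4]
eef_rot: [-1.57, 0.0, -1.472]
wrist_force: [0.1, -0.0, -0.5]
finger_gap: 70.0
```

View pics/w3.png

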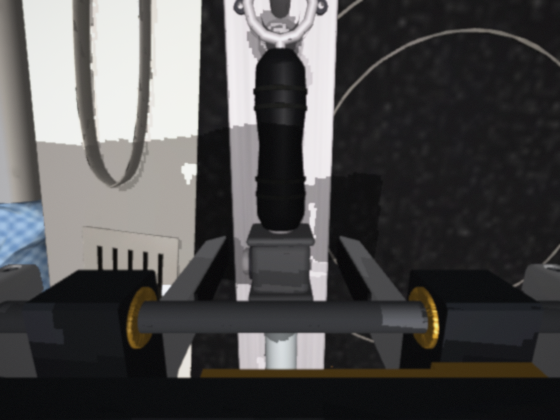

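View pics/s3.png

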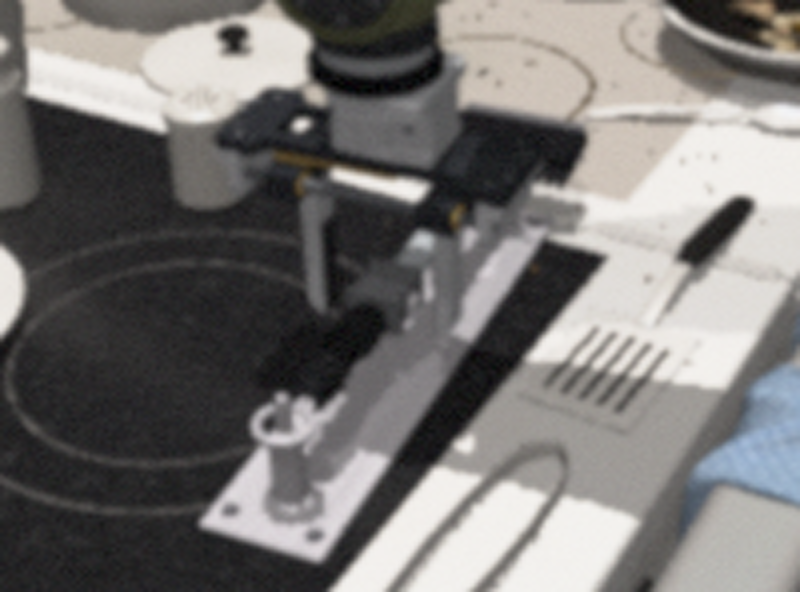

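```bash
python3 -m jog '[0,0,0,0,0,0, 0,0,0,0,0,0, 0,0,0,0,0,0, 0,0,0,0,0,0, 0,0,0,0,0,0, 0,0,0,0,0,0, 0,0,0,0,0,0, 0,0,0,0,0,0]' 0 15
```

```text
clock: 6.05
eef_pos: [495.2, 156.5, 66.0]
eef_rot: [-1.571, 0.0, -1.472]
wrist_force: [0.5, 0.8, 0.1]
finger_gap: 32.0
```

```bash
python3 -m jog '[3,0,0,0,0,0, 7,0,0,0,0,0, 12,0,0,0,0,0, 18,0,0,0,0,0, 25,0,0,0,0,0, 32,0,0,0,0,0, 39,0,0,0,0,0, 46,0,0,0,0,0, 53,0,0,0,0,0, 60,0,0,0,0,0]'; python3 -m jog '[5,0,0,0,0,0, 10,0,0,0,0,0, 14,0,0,0,0,0, 18,0,0,0,0,0, 21,0,0,0,0,0, 24,0,0,0,0,0, 26,0,0,0,0,0, 26,0,0,0,0,0]'
```

```text
clock: 6.88
eef_pos: [501.1, 96.0, 65.9]
eef_rot: [-1.571, -0.0, -1.473]
wrist_force: [-1.4, 3.2, 0.2]
finger_gap: 31.8
clock: 7.55
eef_pos: [503.6, 70.4, 65.9]
eef_rot: [-1.571, -0.0, -1.472]
wrist_force: [-1.4, -1.3, 0.6]
finger_gap: 31.9
```

```bash
python3 -m jog '[1,0,0,0,0,0, 2,0,0,0,0,0, 3,0,0,0,0,0, 3,0,0,0,0,0]';python3 -m jog '[1,0,0,0,0,0, 2,0,0,0,0,0, 2,0,0,0,0,0]';python3 -m jog '[1,0,0,0,0,0, 2,0,0,0,0,0, 2,0,0,0,0,0]'; python3 - <<'E'
from h import *
p=manip.camera('wrist'); save(p,'w4.png')
p=manip.camera('scene'); cv2.imwrite('pics/s4.png',cv2.cvtColor(cv2.resize(p['img'][170:330,180:380],None,fx=4,fy=3.7,interpolation=2),4))
E
```

```text
clock: 7.88
eef_pos: [503.9, 67.8, 65.9]
eef_rot: [-1.571, -0.0, -1.472]
wrist_force: [-0.9, 1.1, -1.1]
finger_gap: 31.9
clock: 8.13
eef_pos: [504.1, 65.7, 65.9]
eef_rot: [-1.571, -0.0, -1.472]
wrist_force: [-0.7, 1.2, -1.9]
finger_gap: 31.9
clock: 8.38
eef_pos: [504.3, 63.7, 65.9]
eef_rot: [-1.571, -0.0, -1.472]
wrist_force: [0.2, 1.5, -0.1]
finger_gap: 31.8
```

View pics/w4.png

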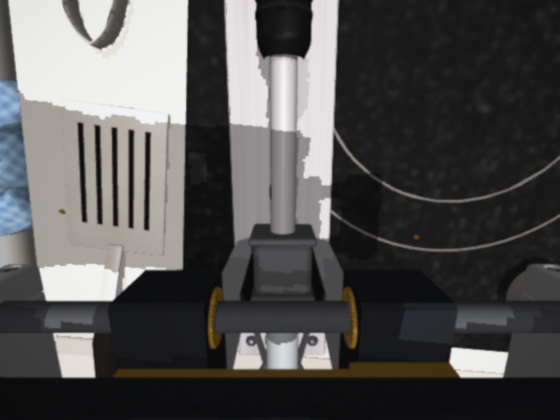

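```bash
for i in 1; do python3 -m jog '[1,0,0,0,0,0, 2,0,0,0,0,0, 2,0,0,0,0,0]';done; python3 -m jog '[1,0,0,0,0,0, 1.5,0,0,0,0,0, 1.5,0,0,0,0,0]'
```

```text
clock: 8.73
eef_pos: [504.5, 61.7, 65.9]
eef_rot: [-1.571, -0.0, -1.472]
wrist_force: [-0.2, 2.0, -1.7]
finger_gap: 31.9
clock: 8.98
eef_pos: [504.6, 60.3, 65.9]
eef_rot: [-1.571, -0.0, -1.472]
wrist_force: [-0.9, 1.6, -0.9]
finger_gap: 31.9
```

```bash
python3 -m jog '[1,0,0,0,0,0, 1.5,0,0,0,0,0, 1.5,0,0,0,0,0]'; python3 -m jog '[1,0,0,0,0,0, 1.5,0,0,0,0,0, 1.5,0,0,0,0,0]'
```

```text
clock: 9.23
eef_pos: [504.8, 58.8, 65.9]
eef_rot: [-1.571, -0.0, -1.472]
wrist_force: [-1.0, 1.3, -0.3]
finger_gap: 31.9
clock: 9.48
eef_pos: [504.9, 57.9, 65.9]
eef_rot: [-1.571, 0.001, -1.473]
wrist_force: [-1.1, 7.4, -1.3]
finger_gap: 31.8
```

```bash
python3 - <<'E'
from h import *
t=manip.camera('top'); p=manip.camera('wrist'); save(p,'w5.png')
cv2.imwrite('pics/t5.png',cv2.cvtColor(cv2.resize(t['img'][190:300,170:370],None,fx=4,fy=4,interpolation=2),4))
E
```

```text
(no output)
```

View pics/t5.png

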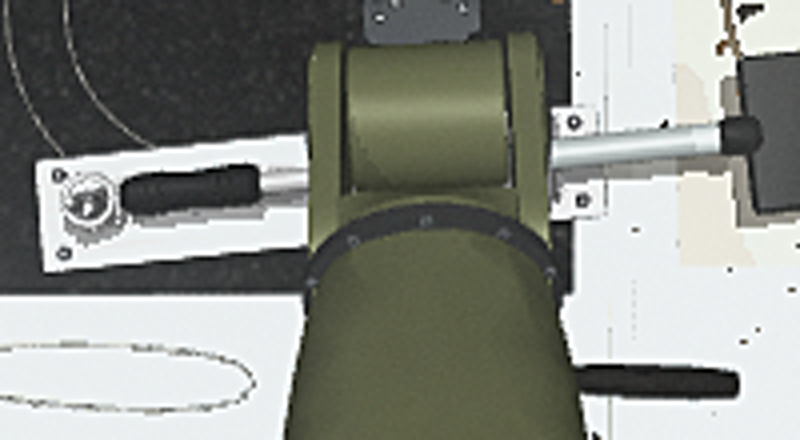

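```bash
python3 -m jog '[-0.5,0,0,0,0,0, -0.7,0,0,0,0,0, -0.7,0,0,0,0,0]'; python3 -m jog '[0,0,0,0,0,0, 0,0,0,0,0,0, 0,0,0,0,0,0, 0,0,0,0,0,0, 0,0,0,0,0,0, 0,0,0,0,0,0]' 64;  python3 - <<'E'
from h import *
p=manip.camera('wrist'); save(p,'w6.png')
p=manip.camera('scene'); cv2.imwrite('pics/s6.png',cv2.cvtColor(cv2.resize(p['img'][170:330,180:380],None,fx=4,fy=3.7,interpolation=2),4))
E
```

```text
clock: 9.83
eef_pos: [504.9, 58.2, 65.9]
eef_rot: [-1.571, 0.0, -1.472]
wrist_force: [-0.9, 4.0, -1.0]
finger_gap: 31.9
clock: 10.33
eef_pos: [505.0, 58.0, 66.0]
eef_rot: [-1.57, -0.0, -1.473]
wrist_force: [0.0, 0.1, -0.5]
finger_gap: 63.5
```

View pics/w6.png

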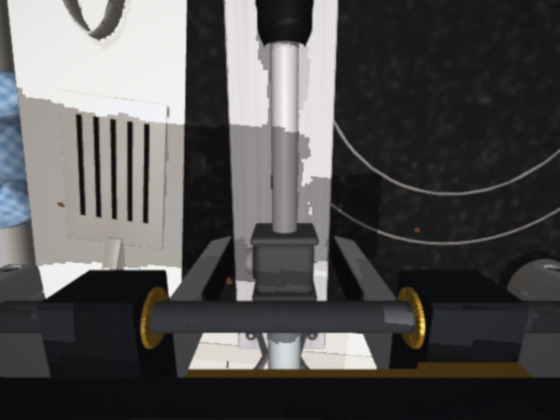

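View pics/s6.png

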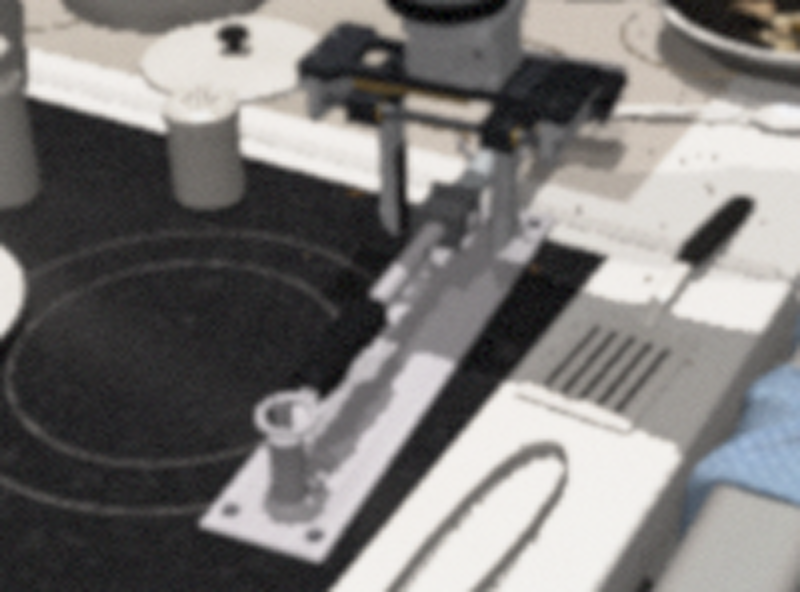

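```bash
python3 - <<'E'
import cv2,numpy as np
c=[cv2.resize(cv2.imread(f'pics/{n}.png')[215:305,205:355],None,fx=2.6,fy=4,interpolation=2) for n in('w3','w6')]
cv2.imwrite('pics/cmp.png',np.hstack(c))
E
```

```text
(no output)
```

View pics/cmp.png

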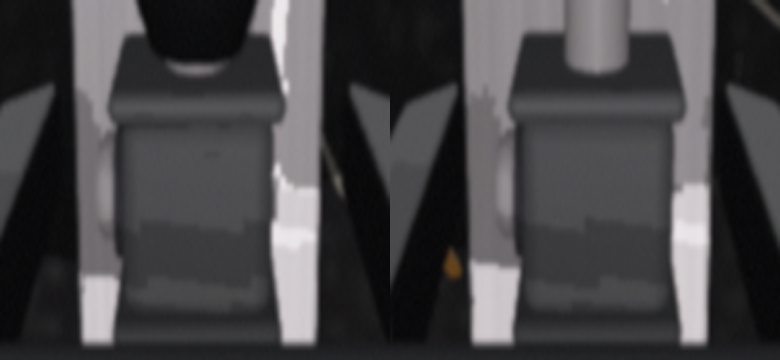

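```bash
python3 -m jog '[8,0,0,0,0,0, 18,0,0,0,0,0, 28,0,0,0,0,0, 37,0,0,0,0,0, 43,0,0,0,0,0, 45,0,0,0,0,0, 45,0,0,0,0,0]'; python3 - <<'E'
from h import *
p=manip.camera('wrist'); save(p,'w7.png')
E
```

```text
clock: 11.02
eef_pos: [509.3, 12.7, 65.9]
eef_rot: [-1.571, 0.0, -1.473]
wrist_force: [-0.7, 1.2, -0.6]
finger_gap: 63.8
```

View pics/w7.png

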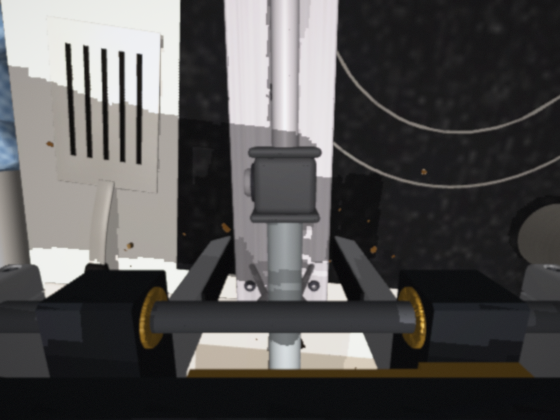

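```bash
python3 -m jog '[0,0,0,0,0,0, 0,0,0,0,0,0, 0,0,0,0,0,0, 0,0,0,0,0,0, 0,0,0,0,0,0, 0,0,0,0,0,0, 0,0,0,0,0,0, 0,0,0,0,0,0]' 0 30; python3 -m jog '[-2,0,0,0,0,0, -4,0,0,0,0,0, -6,0,0,0,0,0, -7.5,0,0,0,0,0, -7.5,0,0,0,0,0]'; python3 - <<'E'
from h import *
t=manip.camera('top'); s=manip.camera('scene')
a=cv2.resize(t['img'][200:270,160:250],None,fx=4.4,fy=5,interpolation=2)
b=cv2.resize(s['img'][250:320,215:305],None,fx=4.4,fy=5,interpolation=2)
cv2.imwrite('pics/r8.png',cv2.cvtColor(np.hstack([a,b]),4))
E
```

```text
clock: 11.73
eef_pos: [509.3, 13.4, 66.0]
eef_rot: [-1.571, 0.0, -1.472]
wrist_force: [-0.7, 0.8, 0.1]
finger_gap: 19.1
clock: 12.15
eef_pos: [508.5, 21.3, 66.0]
eef_rot: [-1.571, 0.0, -1.472]
wrist_force: [0.4, 2.4, 1.2]
finger_gap: 19.4
```

View pics/r8.png

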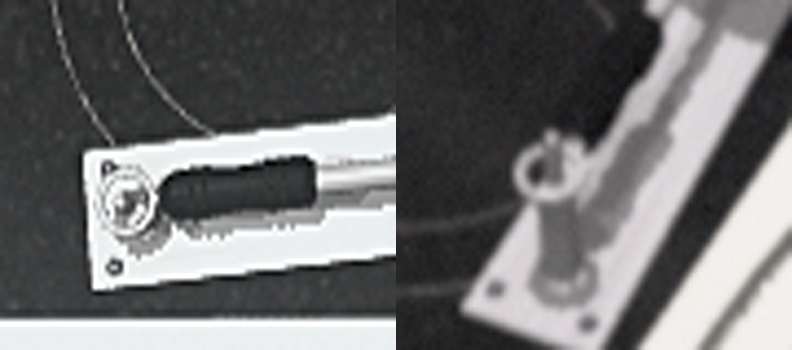

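```bash
python3 -m jog '[0,-2,0,0,0,0, 0,-5,0,0,0,0, 0,-9,0,0,0,0, 0,-14,0,0,0,0, 0,-20,0,0,0,0, 0,-26,0,0,0,0, 0,-32,0,0,0,0, 0,-36,0,0,0,0, 0,-38,0,0,0,0, 0,-38,0,0,0,0]'; python3 - <<'E'
from h import *
s=manip.camera('scene');save(s,'s9.png')
cv2.imwrite('pics/s9z.png',cv2.cvtColor(cv2.resize(s['img'][170:330,180:380],None,fx=4,fy=3.7,interpolation=2),4))
E
```

```text
clock: 13.08
eef_pos: [508.7, 20.8, 104.5]
eef_rot: [-1.57, -0.0, -1.472]
wrist_force: [0.8, 0.5, -3.6]
finger_gap: 19.2
```

View pics/s9z.png

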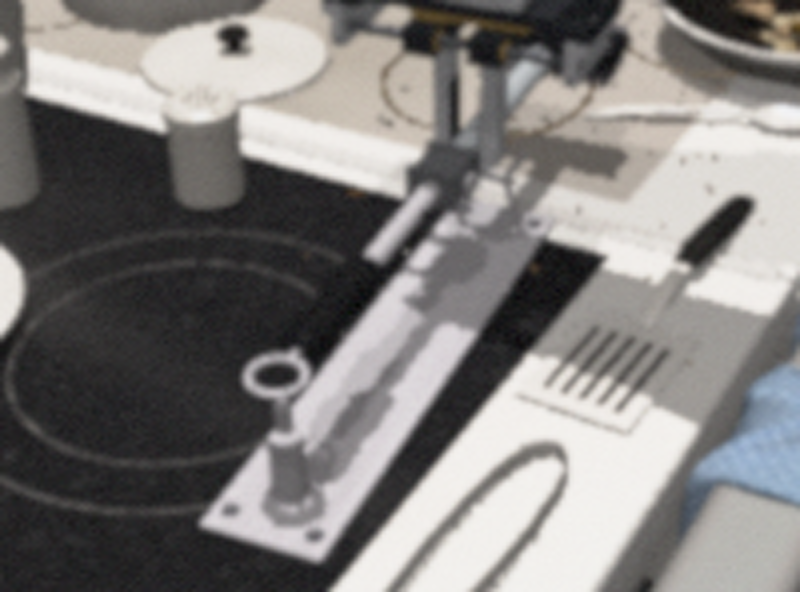

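Ring is clear above the peg tip, about (275,378) in the zoom with the peg at (282,410), and the brush is level. Lift further.

```bash
python3 -m jog '[0,-4,0,0,0,0, 0,-11,0,0,0,0, 0,-19,0,0,0,0, 0,-28,0,0,0,0, 0,-37,0,0,0,0, 0,-46,0,0,0,0, 0,-54,0,0,0,0, 0,-60,0,0,0,0, 0,-63,0,0,0,0, 0,-64,0,0,0,0]'; python3 -m jog '[0,0,0,0,0,0,0,0,0,0,0,0,0,0,0,0,0,0,0,0,0,0,0,0,0,0,0,0,0,0,0,0,0,0,0,0]'; python3 - <<'E'
from h import *
s=manip.camera('scene');t=manip.camera('top');w=manip.camera('wrist');save(w,'w10.png')
cv2.imwrite('pics/s10z.png',cv2.cvtColor(cv2.resize(s['img'][150:310,180:380],None,fx=4,fy=3.7,interpolation=2),4))
for n in ('brush','brush_collar','brush_head'):
    pr=[]
    for q in (s,t,w):
        r=manip.tip_of(n,q)
        if r and r[0]['score']>.5: pr.append((q,r[0]['xy']))
    if len(pr)>1: print(n,len(pr),tri(pr).round(1))
E
```

```text
clock: 13.97
eef_pos: [508.7, 20.8, 168.5]
eef_rot: [-1.57, -0.0, -1.472]
wrist_force: [0.2, -0.3, -3.0]
finger_gap: 19.1
clock: 14.47
eef_pos: [508.5, 20.8, 167.8]
eef_rot: [-1.571, 0.0, -1.472]
wrist_force: [-0.2, -0.7, -3.3]
finger_gap: 19.2
brush 2 [412.7 224.9 356.4]
brush_collar 3 [504.3  64.9 162.4]
brush_head 2 [ 526.9 -150.9  174.1]
```

View pics/s10z.png

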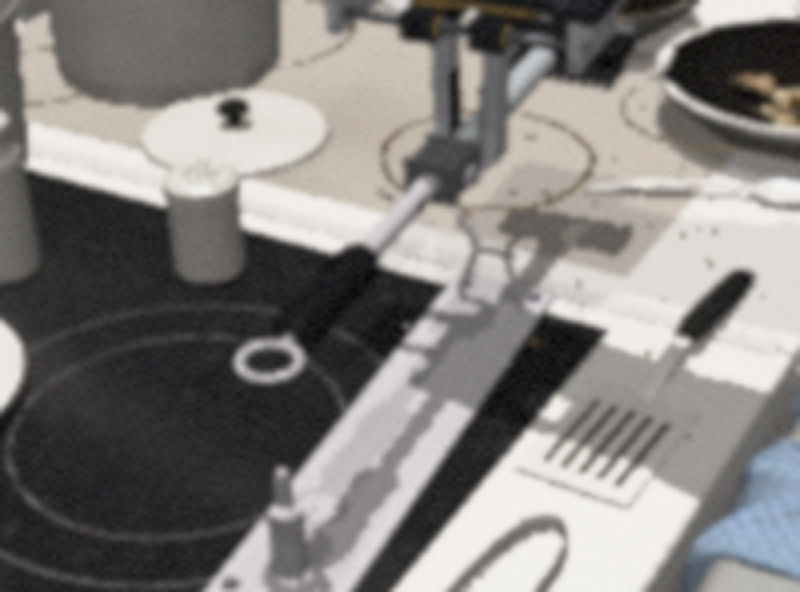

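View pics/w10.png

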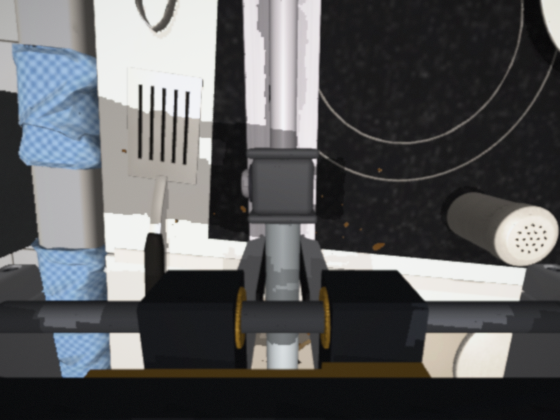

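```bash
python3 - <<'E'
from h import *
s=manip.camera('scene')
o,d=ray(s,(247.2,247.3)); print((o+d*(286-o[1])/d[1]).round(1))
st=manip.read_state(); print(st['finger_gap'],np.abs(st['qd']).max(),st['clock'])
manip.sign_off()
E
```

```text
[483.7 286.  161.8]
19.241902368155543 0.001399546250799501 15.1167
the job is handed in; nothing more can be done
```

I extended the brush to its second stop, locked it there and lifted it off the rest. The job was handed in at about 15.1 s with the arm still holding the brush; no verdict was reported.

- **Pull:** I squeezed the collar at 15 N (gap 32 mm, button fully in). The sleeve came out until the last stop answered with 7.4 N at about 99 mm of travel, which fits 8 mm of ring play plus 91 mm of sleeve.
- **Lock:** I eased back slightly and let go. In the wrist picture the button stood as far out as it did at the start, and it still stood out in the last wrist picture.
- **Lift:** I gripped the bare tube at 30 N, 45 mm beyond the collar. I then eased the ring back about 7.5 mm to centre it on the peg and lifted it level by about 102 mm.

**Last checks:**
- The ring was at about z = 162 mm, the collar 162 mm and the head 174 mm, so the brush is level to within a few hundredths of a rad.
- Finger gap was 19.2 mm, wrist load about 3 N, and the joints were still.
- In the last pictures the shaker and turner looked unmoved. I saw only part of the tongs and spoon there, and measured no bystander positions again.

One check disagreed. The network's position for the brush origin (the ring) in the final pictures was plainly wrong, at z = 356 mm. I discarded it and took the ring height from the ring's pixel in the scene camera instead, using the ring position expected from the collar.

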